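# Load a vial rack through the sprung gate of a reader lane

## Robot

A 6-joint arm with a two-finger parallel gripper is mounted at the origin on a cart in front of the work surface, level with it; the furniture and walls round the work are solid. World frame = base frame: x ahead of the robot, y to its left, z up, the work surface at z = 0. Lengths are in mm, angles in degrees, forces in N, time in s.
With the tool pointing down it reaches from about 350 to 850 mm from the base axis. Payload 8.1 kg.
Tool frame: the origin (TCP) lies on the centre line of the jaws, within the pads' length; the fingertips stand 19 mm ahead of it and the grasp point (between the pads) is the TCP; z points along the fingers, y is the line along which they close (so a half turn about z gives the same grasp; the last joint's range is limited). The gripper opens to 85 mm and grips with 20 to 120 N. Pads are 22 mm wide; open, the fingers measure 114 mm over their backs; the gripper's body (76 mm by 85 mm) begins 54 mm behind the grasp point. The pads swing forward as they close: fully open they stand 13 mm farther back than shut.
Start: joints at [-4.893, 7.471, 85.268, -0, 87.261, -4.893], TCP at [600.005, 0.022, 250.292] pointing down, gripper open.
Joint ranges: [-169.43, 169.43], [-51.17, 129.36], [1.28, 143.12], [-76.62, 256.62], [0, 156.53], [-152.29, 152.29]. Speed limits (degrees/s): [136.94, 136.94, 159.86, 180, 180, 180].

## Interface

Orientations are given as [roll, pitch, yaw] about the fixed x, y, z axes, in that order (R = Rz(yaw) Ry(pitch) Rx(roll)).
In Python, from bench import r gives the robot as it stands. The module is installed in compiled form; this text tells all that it offers.
- The arm moves only by the tool servo_tool, never from a script. Its arguments are lists of equal length, an entry for each row: "fingers": the finger opening in m, from 0 to 0.0854; "linear": the shift along the tool's x, y, z in m, a list of three; "rotation": the turn, a rotation vector about the tool's x, y, z in degrees, a list of three. A call has 1 to 10 rows; each row is the pose to reach, as a shift and turn from the pose commanded when the call began, along the tool's axes at that moment; what a row does not reach only later rows make up. A row lasts 1/10 s, in which the tool goes at most 50 mm and 8.59 degrees, less where a joint would pass 70% of its speed; a pose out of reach is approached as far as the arm can. A call with a gripper value outside its range is refused whole. The fingers move at their own pace and stop on an object; "force" is the grip in N (left out, the last holds). Time passes only in rows, so rows that repeat a pose let the fingers close. It gives the time, the measured TCP pose, the force, the opening and the grip force at its end, in the units of the state.
- r.sense(): the state, without advancing time (a new reading comes with each control period).
- r.snapshot(name): name is "scene" or "side" or "wrist"; returns a dict with "frame" (480x640x3 uint8, red, green, blue), "fx", "fy", "cx", "cy" (pixels), "camera_from_world" (4x4, takes a point from world to camera coordinates). Camera axes: x right, y up, looking along -z (the intrinsics and any distortion apply to the point x, -y, -z); pixel columns grow to the right and rows downward; lengths in mm; the calibration is good to about 2 mm. A picture is of the moment at which its call begins. There is no depth.
- r.hand_in(): hands the job in; it is judged then, once.
The state is a dict: "time": time; "joint_pos": joint angles; "qd": joint speeds; "joint_efforts": joint torques, N m; "tool_pos": TCP position; "tcp_rot": TCP orientation; "ft_force": force on the tool from outside, world axes, zero at the start; "wrist_torque": the same for the moment, N m; "finger_gap": finger opening in mm; "grip_force": force on a finger pad.
Only numpy, scipy, OpenCV 4.12 (cv2) and the standard library are available. Lean on these libraries where they do the work, as an engineer would, in place of code of your own. Each camera call takes 0.05 s, during which the arm holds its last target. There are 200 camera calls.

## Task

Load the blue vial rack into the reader: press down the long thumb bar beside the lane with one fingertip so that the gate opens, and keep it held open, clear of the rack, while you push the rack along the lane past the gate until it rests against the buffers of the reader head. Only then let go of the bar, so that the gate drops shut behind the rack. Only press and push: never lift the rack, do not ram it against the gate, and leave the other things on the bench where they are.

Things in the scene. Friction and masses are not known exactly. Their poses are not given: they have to be found in the camera images.
- dock: Rack loading lane of a vial reader, fixed to the bench: grey floor, two low aluminium walls, about 560 mm long, the reader head (grey and white housing, 89 mm high) closing one end. Origin at bench height (z = 0), on the lane's centre line, under the gate leaf; x runs along the lane to the reader head (roughly to the robot's right), y across it, away from the robot; z up
- lane_mouth (a point): Open end of the lane floor, on the centre line: dock x = -275 mm; the floor's top is at z = 8 mm. The walls' inner faces are at dock y = +-57.5 mm, they are 5 mm thick with tops at z = 34 mm, and end in short flares that reach x = -290 mm. The lane is empty behind the rack
- bay_stop (a point): Where the rack's nose must stop: the face of the reader head's two rubber buffers, at dock x = 212 mm on the centre line, 12 mm above the lane floor
- rack: Blue vial rack, 205 mm long (own x, towards the reader head), 112 wide, 26 high, about 0.2 kg; capped vials seated firmly in its middle and far rows stand 13 mm proud. Slides on the lane floor with 1.5 mm play each side; starts with its nose 10 to 35 mm short of the gate. End walls solid 3 to 23 mm above its underside. Origin: centre of underside; on the buffers it is at dock x = 109.5 mm, tail 5 mm past the leaf
- gate (a joint): Angle of the drop gate (rad): 0 shut, 1.1 widest; a spring shuts it once let go. One steel part: leaf in the lane, thumb bar outside. Pressing the bar down raises the leaf, about 0.04 rad per mm at 20 to 26 mm from the hinge, 3 to 6 N; a finger can slide along the bar. From 0.55 the leaf is clear of the rack; 0.8 to 0.9 is a good opening
- hinge (a point): On the gate's hinge line, which runs along the lane above its wall on the robot's side: dock y = -66 mm, z = 40 mm; this point is at dock x = 0
- gate_bar (a point): Middle of the thumb bar's top face (moves with the gate). Bar: dock x = -272 to 16 mm, 11 to 45 mm outboard of the hinge line (dock y = -77 to -111). Shut, it slopes up outwards by 0.35 rad, this point at dock y = -93, z = 41 mm. With the gate at 0.85 the bar 20 mm outboard of the hinge is at z = 20 mm: a fingertip on it is level with the rack's end wall
- gate_leaf (a point): Middle of the leaf's lower edge (moves with the gate); shut, at dock x = 0, y = -37, z = 20 mm. The leaf is 4 mm thick (dock x = -2 to 2) and blocks dock y = -46 to -28 from z = 20 mm up. Open to 0.9 it reaches in to dock y = -23 mm at most and up to z = 73 mm: a finger in the middle of the lane passes beside it
- septa_tin: round white tin with a flat lid, 56 mm across, 28 mm high; origin at the centre of its underside. A bystander in front of the lane
- spare_vial: 2 ml glass vial with a red cap standing alone on the bench, 12 mm across, 34 mm high; origin at the centre of its underside. A bystander in front of the lane
- marker_pen: white marker pen with a dark cap, 124 mm long, 17 mm thick, lying along its own y; origin under its middle. A bystander in front of the lane
- tweezers: brass tweezers, 126 mm long along their own y, 8 mm high; origin under their middle. A bystander in front of the lane
- beaker: empty 100 ml glass beaker, 51 mm across, 66 mm high; origin at the centre of its underside. A bystander behind the lane
- ferrule_box: small closed parts box with a pale lid, 60 x 90 mm, 22 mm high; origin at the centre of its underside. A bystander to the right of the lane
- bottle_a: brown glass reagent bottle, 62 mm across, 125 mm high; origin at the centre of its underside. A bystander behind the lane

How it is judged (in metres and radians):
On the way, in this order (a step that is already met when the one before it is completed fails the run):
1. the gate is held open, clear of the rack, while the rack is still in front of it (value of joint gate above 0.55 rad and x of rack in the frame of dock below -0.1 m), for 0.2 s.
2. the rack is about halfway past the gate, with the gate still held clear of it (value of joint gate above 0.55 rad and x of rack in the frame of dock between -0.02 and 0.06 m), for 0.1 s.
3. the rack is home against the buffers, with the gate still held open (value of joint gate above 0.55 rad and x of rack in the frame of dock above 0.106 m), for 0.1 s.
At the end, for the whole second after the job is handed in: The rack lies flat and at rest in the bay, within 3.5 mm of the buffers (rack origin beyond dock x = 106 mm), and the gate has been let go and is shut behind it (within 0.05 rad) (x of rack in the frame of dock above 0.106 m and z of rack in the frame of dock below 0.011 m and angle between rack's own z axis and vertical below 0.05 rad and value of joint gate below 0.05 rad and linear speed of rack below 0.01 m/s); the robot touches nothing.
It fails at once if the rack is lifted or tipped (6 mm, 0.12 rad) (z of rack in the frame of dock above 0.014 m or angle between rack's own z axis and vertical above 0.12 rad).
It fails at once if the rack is rammed against the gate (over 15 N) (contact force between rack and gate above 15 N).
It fails at once if a bystander is moved by more than 20 mm (distance of any of septa_tin, spare_vial, marker_pen, tweezers, beaker, ferrule_box, bottle_a from where it was at the start of the episode above 0.02 m).
It also fails if it takes over 43 s, if anything falls off the work surface, if the arm or the gripper's body presses on something with over 40 N, if the wrist force passes 120 N, or if a joint passes its speed limit or range.

## Working session

There is one attempt and no reset: what is moved stays moved. The work goes in short steps, Python scripts to look and compute and a tool call to move; the robot and the scene stay as the last step left them, time stands still between calls to the robot, and variables do not carry over. Pictures are saved under pics/ and viewed, at most 11 in all, crops included, and the job is handed in when it is done.

Besides the shell and the picture viewer there is one more tool, called after "Call:" as a command line: name --argument value ..., lists and objects as JSON in quotes. servo_tool: Moves the arm, as the interface text tells. Its arguments: {"type":"object","properties":{"fingers":{"type":"array","items":{"type":"number"}},"linear":{"type":"array","items":{"type":"array","items":{"type":"number"}}},"rotation":{"type":"array","items":{"type":"array","items":{"type":"number"}}},"force":{"type":"number"}},"required":["fingers","linear","rotation"]}

```bash
mkdir -p pics; cat > h.py <<'E'
from bench import r
import numpy as np, cv2, pickle
def snap(n,f):
    s=r.snapshot(n); cv2.imwrite(f'pics/{f}.png',s['frame'][:,:,::-1]); pickle.dump(s,open(f'pics/{f}.pkl','wb')); return s
def load(f): return pickle.load(open(f'pics/{f}.pkl','rb'))
def ray(s,u,v):
    T=s['camera_from_world'];R=T[:3,:3];o=-R.T@T[:3,3]
    d=R.T@np.array([(u-s['cx'])/s['fx'],-(v-s['cy'])/s['fy'],-1]); return o,d
def onz(s,u,v,z):
    o,d=ray(s,u,v); return o+d*(z-o[2])/d[2]
def proj(s,p):
    T=s['camera_from_world'];c=T[:3,:3]@np.array(p)+T[:3,3]
    return s['cx']+s['fx']*c[0]/-c[2], s['cy']-s['fy']*c[1]/-c[2]
E
python3 - <<'E'
from h import *
for n in ('scene','side','wrist'):
    s=snap(n,n+'0'); T=s['camera_from_world']; print(n,-T[:3,:3].T@T[:3,3],s['fx'],[k for k in s])
print(r.sense())
E
```

```text
scene [-421.19600652 -677.69554089  594.70552601] 443.3703646725736 ['frame', 'fx', 'fy', 'cx', 'cy', 'camera_from_world']
side [-104.9407327   944.13195178  790.22777365] 459.57692322984263 ['frame', 'fx', 'fy', 'cx', 'cy', 'camera_from_world']
wrist [599.59143676  74.47929733 372.52723782] 339.150217881669 ['frame', 'fx', 'fy', 'cx', 'cy', 'camera_from_world']
{'time': 0.15, 'joint_pos': array([-4.89170868e+00,  7.50446841e+00,  8.53141832e+01,  2.10899498e-03,
        8.72603138e+01, -4.89422024e+00]), 'qd': array([-0.06023114, -0.16386423, -0.1354824 ,  0.0576714 , -0.06956492,
       -0.0267868 ]), 'joint_efforts': array([ 1.01583330e-03, -5.70061326e+01, -5.01160097e+01, -1.39109225e-04,
        9.69119486e-03, -7.10949371e-05]), 'tool_pos': array([5.99621481e+02, 8.16444719e-02, 2.49499998e+02]), 'tcp_rot': array([-1.79921502e+02, -8.83580302e-03,  9.00024032e+01]), 'ft_force': array([ 0.19763233, -0.08642674,  0.38197398]), 'wrist_torque': array([0.03803891, 0.0186761 , 0.02785414]), 'grip_force': 0.0, 'finger_gap': 85.77145451709018}
```

View pics/scene0.png

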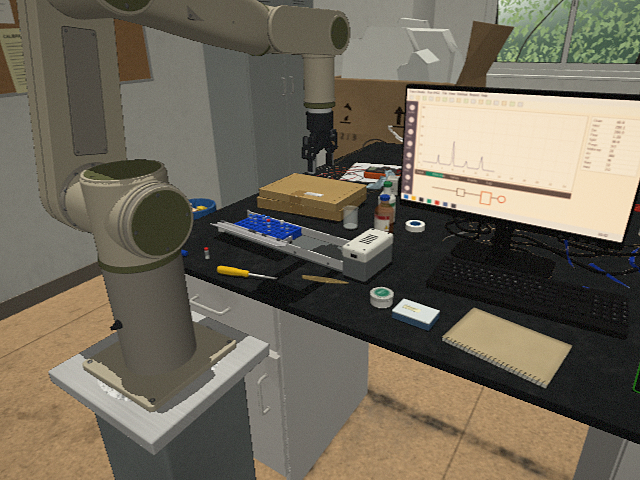

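View pics/side0.png

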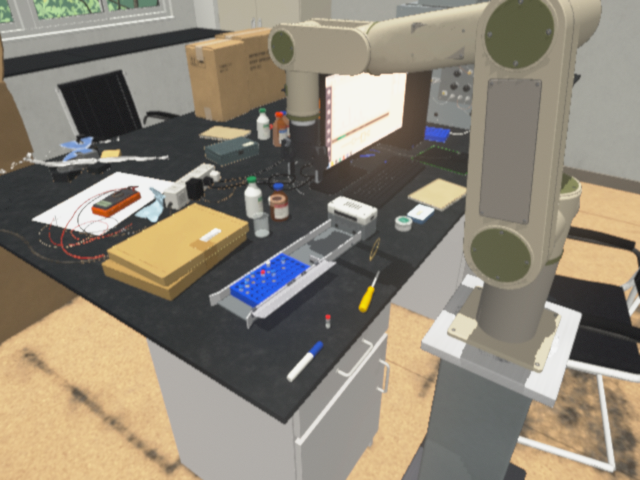

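View pics/wrist0.png

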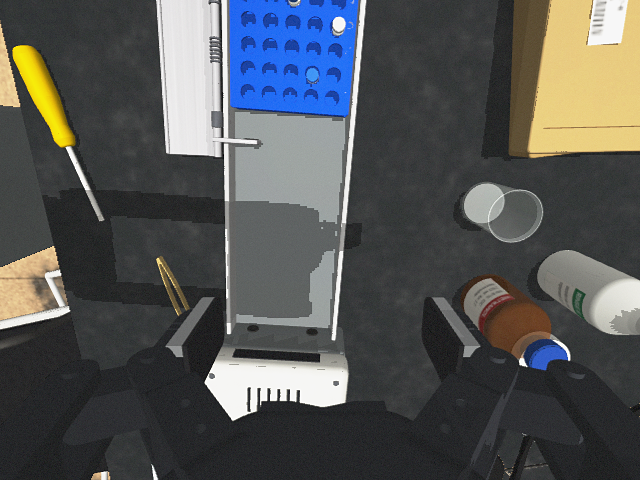

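The scene and side views show the lane with the reader head to the robot's right. In the wrist view the rack nose is at about v≈110, the leaf at about (237–260,142), the bar's end at v≈155 and u 165–222, and the right wall runs from (363,0) to (335,340). Next I'll estimate the dock pose from this view.

```bash
python3 - <<'E'
from h import *
s=load('wrist0'); f=s['frame']; hsv=cv2.cvtColor(f,cv2.COLOR_RGB2HSV)
m=cv2.inRange(hsv,(105,150,80),(125,255,255)); m[:, :225]=0; m[:,360:]=0; m[130:]=0
# nose edge: lowest blue per column
pts=[(u,np.nonzero(m[:,u])[0].max()) for u in range(240,345,5)]
P=np.array([onz(s,u,v+.5,34)[:2] for u,v in pts]); print('nose',P[0],P[-1])
vx=cv2.fitLine(P.astype(np.float32),cv2.DIST_HUBER,0,.01,.01).ravel(); print(vx, np.degrees(np.arctan2(-vx[1],vx[0])))
g=cv2.cvtColor(f,cv2.COLOR_RGB2GRAY).astype(int)
for v in (150,180,300): print(v,'R',g[v,325:372].tolist())
for v in (180,300): print(v,'L',g[v,205:245].tolist())
big=cv2.resize(f[60:180,150:370],None,fx=3.6,fy=3.6,interpolation=cv2.INTER_CUBIC); cv2.imwrite('pics/crop.png',big[:,:,::-1])
E
```

```text
nose [521.59835613  99.28461408] [615.1978481   92.34890455]
[ 9.9730629e-01 -7.3349461e-02  5.6362933e+02  9.6170090e+01] 4.2063923
150 R [162, 164, 160, 161, 163, 164, 162, 162, 159, 163, 163, 161, 164, 163, 162, 161, 164, 108, 100, 97, 100, 98, 98, 228, 242, 242, 247, 143, 58, 59, 59, 57, 61, 57, 59, 56, 62, 62, 58, 59, 62, 59, 63, 55, 56, 58, 58]
180 R [159, 161, 163, 160, 160, 161, 162, 164, 163, 163, 162, 161, 163, 158, 162, 166, 172, 106, 95, 81, 223, 241, 240, 243, 203, 80, 47, 50, 56, 57, 54, 53, 58, 58, 63, 65, 59, 60, 56, 59, 56, 62, 56, 61, 59, 59, 55]
300 R [157, 159, 159, 161, 164, 107, 96, 97, 100, 88, 234, 245, 248, 250, 108, 47, 56, 57, 54, 55, 57, 57, 52, 55, 59, 56, 60, 58, 58, 59, 57, 62, 59, 62, 61, 62, 60, 58, 55, 57, 60, 51, 57, 49, 57, 52, 56]
180 L [61, 56, 63, 50, 55, 58, 55, 60, 56, 59, 60, 60, 60, 58, 57, 58, 55, 54, 45, 173, 241, 240, 241, 223, 116, 106, 105, 108, 107, 103, 141, 159, 159, 162, 162, 160, 159, 157, 160, 159]
300 L [108, 111, 111, 111, 108, 113, 118, 63, 37, 34, 36, 34, 31, 36, 25, 31, 37, 38, 39, 33, 29, 120, 164, 170, 162, 120, 102, 102, 106, 98, 100, 99, 97, 95, 99, 98, 97, 97, 97, 96]
```

View pics/crop.png

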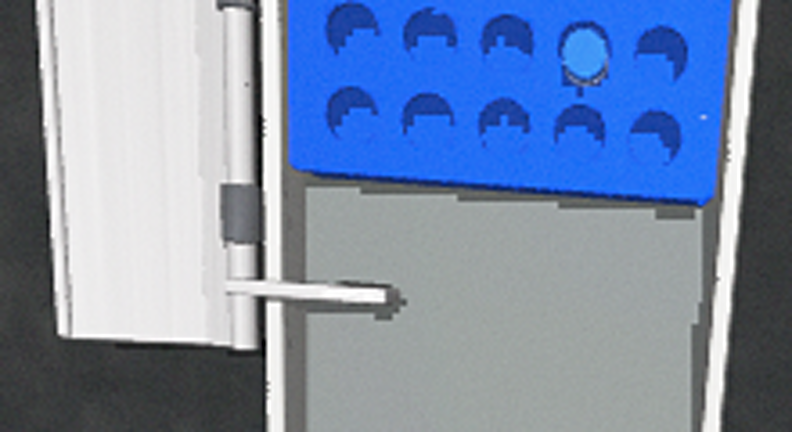

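```bash
python3 - <<'E'
from h import *
s=load('wrist0')
L=[onz(s,229,180.5,34),onz(s,230.5,300.5,34)]
Rr=[onz(s,348,150.5,34),onz(s,345,180.5,34),onz(s,335,300.5,34)]
print('L',L,'R',Rr)
dl=L[0]-L[1]; dr=Rr[0]-Rr[-1]
print([np.degrees(np.arctan2(-d[0],d[1])) for d in (dl,dr)])
for uv in ((237,141),(259.7,142.5)):
  print([onz(s,*uv,z)[:2].round(1) for z in (20,40,48)])
print('bar end',onz(s,168,153.2,46)[:2],onz(s,214,156,37)[:2], 'hinge rod',onz(s,217.5,110,40)[:2],onz(s,217.5,150,40)[:2])
E
```

```text
L [array([506.06549444,  32.40154866,  34.        ]), array([497.40558808, -99.18673709,  34.        ])] R [array([623.42912804,  61.38939701,  34.        ]), array([621.11544239,  32.58176371,  34.        ]), array([612.760311  , -98.91172966,  34.        ])]
[np.float64(-3.7652411034653226), np.float64(-3.807696367091142)]
[array([513.3,  69.9]), array([518.2,  70.2]), array([520.1,  70.3])]
[array([535.9,  68.5]), array([539.5,  68.8]), array([541.,  69.])]
bar end [454.26899304  59.17317744] [494.27459829  56.19461371] hinge rod [502.1904921   97.52961007] [499.04892967  61.90950488]
```

Call:
servo_tool --fingers '[0.085,0.085,0.085,0.085,0.085,0.085,0.085,0.085,0.085,0.085]' --linear '[[0.02,-0.004,0.008],[0.06,-0.011,0.025],[0.1,-0.019,0.043],[0.14,-0.026,0.06],[0.18,-0.034,0.078],[0.22,-0.041,0.095],[0.26,-0.049,0.112],[0.3,-0.056,0.13],[0.322,-0.0605,0.14],[0.322,-0.0605,0.14]]' --rotation '[[0,0,0.5],[0,0,1],[0,0,1.5],[0,0,2],[0,0,2.5],[0,0,3],[0,0,3.8],[0,0,3.8],[0,0,3.8],[0,0,3.8]]'

```text
time: 1.15
tool_pos: [536.8, 324.4, 107.5]
tcp_rot: [-179.8, 0.1, 86.4]
ft_force: [-0.2, -1.7, -0.5]
finger_gap: 84.9
grip_force: 0.0
```

```bash
python3 - <<'E'
from h import *
s=snap('wrist','wrist1'); st=r.sense(); print({k:np.round(st[k],2) for k in ('time','tool_pos','tcp_rot','ft_force','finger_gap')})
O=np.array([565.9,66.5,0]);a=np.radians(3.8);ex=np.array([-np.sin(a),-np.cos(a),0]);ey=np.array([np.cos(a),-np.sin(a),0])
f=s['frame'].copy()
for p in ((-234.3,-56,34),(-234.3,56,34),(-275,-57.5,34),(-275,57.5,34),(-272,-110,47),(-272,-77,35)):
    u,v=proj(s,O+p[0]*ex+p[1]*ey+[0,0,p[2]]); print(p,u,v); cv2.circle(f,(int(u),int(v)),3,(255,0,0),1)
cv2.imwrite('pics/w1.png',f[:,:,::-1])
E
```

```text
{'time': np.float64(1.2), 'tool_pos': array([538.  , 322.89, 108.69]), 'tcp_rot': array([-1.7986e+02,  8.0000e-02,  8.6350e+01]), 'ft_force': array([0.89, 0.1 , 0.58]), 'finger_gap': np.float64(84.93)}
(-234.3, -56, 34) 307.73334530732285 292.7170904195799
(-234.3, 56, 34) 483.9196963174328 293.8572290174593
(-275, -57.5, 34) 304.7119544896996 231.10735914733988
(-275, 57.5, 34) 496.0990826873855 232.24546850906836
(-272, -110, 47) 211.10700246271824 241.80218379404363
(-272, -77, 35) 272.2677356228375 236.16533221379785
```

View pics/w1.png

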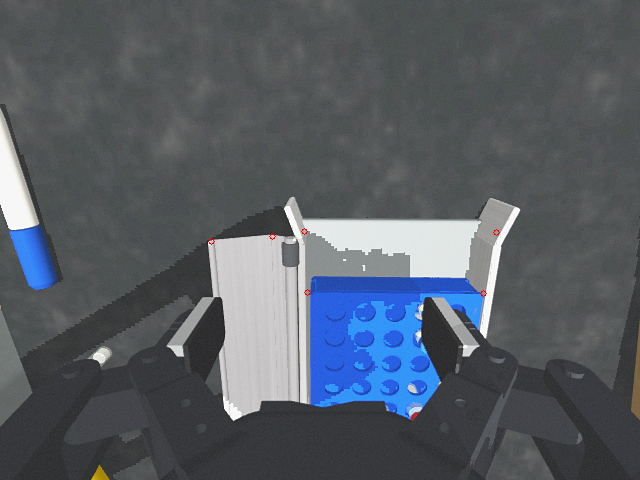

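```bash
python3 - <<'E'
from h import *
from scipy.spatial.transform import Rotation as R
s=load('wrist1'); st=r.sense(); Q=R.from_euler('xyz',st['tcp_rot'],degrees=True).as_matrix()
for dz in (-5,0,6,12,19):
  print(dz,[np.round(proj(s,st['tool_pos']+Q@np.array([x,y,dz])),0) for x in (11,-11) for y in (-42.5,42.5)])
E
```

```text
-5 [array([216., 312.]), array([437., 312.]), array([221., 360.]), array([431., 361.])]
0 [array([220., 305.]), array([433., 306.]), array([224., 353.]), array([428., 353.])]
6 [array([224., 299.]), array([428., 299.]), array([228., 344.]), array([424., 345.])]
12 [array([228., 292.]), array([424., 293.]), array([232., 337.]), array([420., 337.])]
19 [array([232., 285.]), array([420., 286.]), array([236., 328.]), array([416., 329.])]
```

Call:
servo_tool --fingers '[0.085,0.085,0.085,0.085,0.085,0.085,0.085,0.085,0.085,0.085]' --linear '[[0,0,0.015],[0,0,0.032],[0,0,0.046],[0,0,0.052],[0,0,0.056],[0,0,0.06],[0,0,0.064],[0,0,0.068],[0,0,0.07],[0,0,0.07]]' --rotation '[[0,0,0],[0,0,0],[0,0,0],[0,0,0],[0,0,0],[0,0,0],[0,0,0],[0,0,0],[0,0,0],[0,0,0]]'

```text
time: 2.2
tool_pos: [540.3, 322.2, 40.9]
tcp_rot: [179.9, -0.0, 86.2]
ft_force: [2.1, -0.4, 3.2]
finger_gap: 85.4
grip_force: 1.7
```

```bash
python3 - <<'E'
from h import *
s=snap('wrist','wrist2'); st=r.sense(); print({k:np.round(st[k],2) for k in ('time','tool_pos','tcp_rot','ft_force','wrist_torque','finger_gap')})
s=snap('side','side2'); cv2.imwrite('pics/s2.png',cv2.resize(s['frame'][170:350,180:400],None,fx=3.3,fy=3.3,interpolation=cv2.INTER_CUBIC)[:,:,::-1])
E
```

```text
{'time': np.float64(2.25), 'tool_pos': array([540.25, 322.2 ,  40.99]), 'tcp_rot': array([ 1.7992e+02, -3.0000e-02,  8.6200e+01]), 'ft_force': array([ 2.1 , -1.33,  3.29]), 'wrist_torque': array([-0.08, -0.15, -0.06]), 'finger_gap': np.float64(84.92)}
```

View pics/wrist2.png

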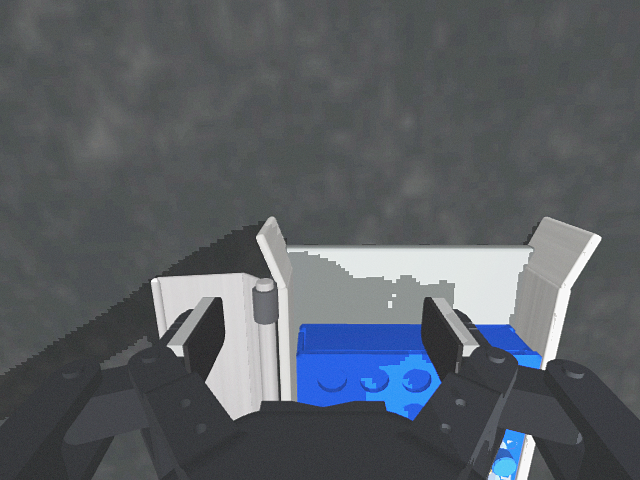

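```bash
python3 - <<'E'
from h import *
from scipy.spatial.transform import Rotation as R
s=load('wrist2'); st=r.sense(); Q=R.from_euler('xyz',st['tcp_rot'],degrees=True).as_matrix()
O=np.array([565.9,66.5,0]);a=np.radians(3.8);ex=np.array([-np.sin(a),-np.cos(a),0]);ey=np.array([np.cos(a),-np.sin(a),0])
print('tool dock',(st['tool_pos']-O)@ex,(st['tool_pos']-O)@ey)
print('tail pred',proj(s,O-234.3*ex+[0,0,34]),proj(s,O-234.3*ex+[0,0,11]))
hsv=cv2.cvtColor(s['frame'],cv2.COLOR_RGB2HSV)
for u in (350,380,410): print(u,s['frame'][318:360:2,u,2].tolist())
E
```

```text
tool dock -253.44364711009533 -42.55804263189873
tail pred (np.float64(417.9609580489507), np.float64(355.033400647106)) (np.float64(405.8157919487107), np.float64(327.3067250331236))
350 [145, 145, 146, 185, 184, 177, 179, 180, 179, 177, 180, 179, 180, 183, 180, 174, 216, 187, 224, 231, 232]
380 [147, 147, 143, 186, 186, 180, 180, 179, 179, 182, 184, 180, 179, 180, 179, 181, 226, 180, 210, 232, 230]
410 [149, 145, 144, 175, 186, 176, 175, 179, 178, 177, 178, 183, 182, 182, 181, 175, 255, 213, 249, 248, 247]
```

The bar is in contact at about 3 N, and the right finger is about 6 mm behind the rack tail (tail top edge at v≈351). Next I press down to open the gate.

Call:
servo_tool --fingers '[0.085,0.085,0.085,0.085,0.085,0.085,0.085,0.085]' --linear '[[0,0,0.003],[0,0,0.006],[0,0,0.009],[0,0,0.012],[0,0,0.015],[0,0,0.015],[0,0,0.015],[0,0,0.015]]' --rotation '[[0,0,0],[0,0,0],[0,0,0],[0,0,0],[0,0,0],[0,0,0],[0,0,0],[0,0,0]]'

```text
time: 3.1
tool_pos: [539.7, 322.6, 25.8]
tcp_rot: [180.0, -0.1, 86.2]
ft_force: [1.0, 1.1, 6.4]
finger_gap: 85.1
grip_force: 2.7
```

```bash
python3 - <<'E'
from h import *
s=snap('side','side3'); st=r.sense(); print({k:np.round(st[k],2) for k in ('time','tool_pos','tcp_rot','ft_force','wrist_torque','finger_gap')})
w=snap('wrist','wrist3')['frame']
a=cv2.resize(s['frame'][180:340,190:390],(750,600),interpolation=cv2.INTER_CUBIC)[:300*2:,:400]
a=cv2.resize(s['frame'][200:330,200:360],(400,325),interpolation=cv2.INTER_CUBIC)
b=cv2.resize(w[200:460,140:460],(400,325))
cv2.imwrite('pics/s3.png',np.hstack([a,b])[:,:,::-1])
E
```

```text
{'time': np.float64(3.15), 'tool_pos': array([539.75, 322.59,  25.85]), 'tcp_rot': array([ 1.7997e+02, -6.0000e-02,  8.6200e+01]), 'ft_force': array([0.77, 0.01, 6.27]), 'wrist_torque': array([ 0.07,  0.08, -0.03]), 'finger_gap': np.float64(84.82)}
```

View pics/s3.png

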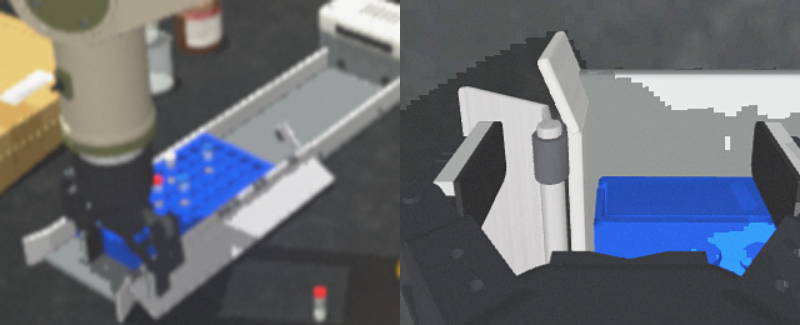

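The leaf is now raised and the bar slopes down outwards; its outer corner is at about (188,270) in wrist3. I'll work out the gate angle from that corner.

```bash
python3 - <<'E'
from h import *
s=load('wrist3')
O=np.array([565.9,66.5,0]);a=np.radians(3.8);ex=np.array([-np.sin(a),-np.cos(a),0]);ey=np.array([np.cos(a),-np.sin(a),0])
for g in (.5,.6,.7,.8,.9,1.0):
  # rotate shut corner (y=-111,z=47.2) about hinge (-66,40)
  c=np.array([-45,7.2]); R=np.array([[np.cos(g),-np.sin(g)],[np.sin(g),np.cos(g)]]); y,z=R@c+[-66,40]
  print(g,y.round(1),z.round(1),np.round(proj(s,O-272*ex+y*ey+[0,0,z])))
st=r.sense(); d=st['tool_pos']-O; print(d@ex,d@ey)
E
```

```text
0.5 -108.9 24.7 [158. 283.]
0.6 -107.2 20.5 [167. 279.]
0.7 -105.1 16.5 [176. 275.]
0.8 -102.5 12.7 [186. 272.]
0.9 -99.6 9.2 [195. 269.]
1.0 -96.4 6.0 [205. 266.]
-253.77458700943475 -43.07992773239914
```

Gate at about 0.82 rad, so I can start pushing gently.

Call:
servo_tool --fingers '[0.085,0.085,0.085,0.085,0.085,0.085,0.085,0.085,0.085,0.085]' --linear '[[-0.001,0,0],[-0.003,0,0],[-0.005,0,0],[-0.007,0,0],[-0.01,0,0],[-0.013,0,0],[-0.017,0,0],[-0.021,0,0],[-0.025,0,0],[-0.03,0,0]]' --rotation '[[0,0,0],[0,0,0],[0,0,0],[0,0,0],[0,0,0],[0,0,0],[0,0,0],[0,0,0],[0,0,0],[0,0,0]]'

```text
time: 4.2
tool_pos: [537.4, 291.8, 25.2]
tcp_rot: [-180.0, -0.0, 86.2]
ft_force: [-1.4, 4.1, 3.1]
finger_gap: 84.8
grip_force: 2.6
```

```bash
cat >> h.py <<'E'
O=np.array([565.9,66.5,0]);_a=np.radians(3.8);ex=np.array([-np.sin(_a),-np.cos(_a),0]);ey=np.array([np.cos(_a),-np.sin(_a),0])
def stat():
    st=r.sense(); d=st['tool_pos']-O; print('t',st['time'],'dock',np.round([d@ex,d@ey,d[2]],1),'F',np.round(st['ft_force'],1),'M',np.round(st['wrist_torque'],2),st['finger_gap'],st['tcp_rot'].round(1))
E
python3 - <<'E'
from h import *
stat()
s=snap('side','side4')
hsv=cv2.cvtColor(s['frame'],cv2.COLOR_RGB2HSV); 
m=cv2.inRange(hsv,(105,150,80),(125,255,255))
for nm,z in (('side3',0),('side4',0)):
  m=cv2.inRange(cv2.cvtColor(load(nm)['frame'],cv2.COLOR_RGB2HSV),(105,150,80),(125,255,255)); m[:180]=0;m[340:]=0;m[:,:200]=0;m[:,370:]=0
  v,u=np.nonzero(m); P=np.array([onz(s,a,b,34) for a,b in zip(u,v)])-O; print(nm,'nose',np.percentile(P@ex,99).round(1), len(u))
E
```

```text
t 4.2 dock [-222.9  -43.4   25.2] F [-1.4  4.1  3.1] M [ 0.72  0.48 -0.06] 84.79623142007534 [-180.    -0.    86.2]
side3 nose -31.9 1093
side4 nose -9.5 1038
```

Call:
servo_tool --fingers '[0.085,0.085,0.085,0.085,0.085,0.085,0.085,0.085,0.085,0.085]' --linear '[[-0.005,0,0],[-0.01,0,0],[-0.015,0,0],[-0.02,0,0],[-0.025,0,0],[-0.03,0,0],[-0.035,0,0],[-0.04,0,0],[-0.045,0,0],[-0.05,0,0]]' --rotation '[[0,0,0],[0,0,0],[0,0,0],[0,0,0],[0,0,0],[0,0,0],[0,0,0],[0,0,0],[0,0,0],[0,0,0]]'

```text
time: 5.25
tool_pos: [534.1, 242.0, 25.3]
tcp_rot: [-180.0, -0.0, 86.2]
ft_force: [-2.8, 4.9, 3.4]
finger_gap: 84.9
grip_force: 2.8
```

```bash
python3 - <<'E'
from h import *
stat()
s=snap('side','side5'); w=snap('wrist','wrist5')['frame']
cv2.imwrite('pics/s5.png',np.hstack([cv2.resize(s['frame'][200:330,200:360],(400,325),interpolation=cv2.INTER_CUBIC),cv2.resize(w[200:460,140:460],(400,325))])[:,:,::-1])
E
```

```text
t 5.25 dock [-173.   -43.4   25.3] F [-2.8  4.9  3.4] M [ 0.75  0.49 -0.09] 84.88183884011494 [-180.    -0.    86.2]
```

View pics/s5.png

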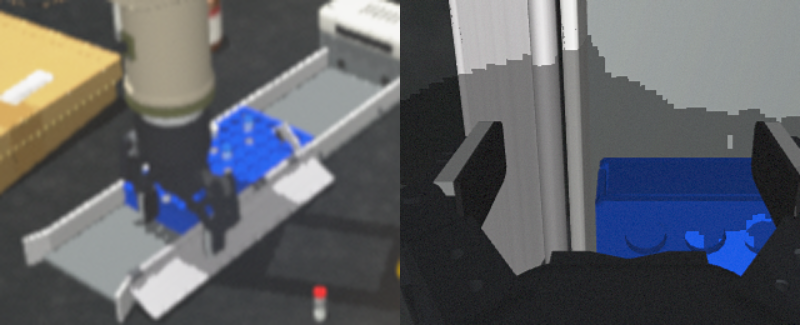

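The rack is passing under the raised leaf and the finger is seated against its tail. I'll keep pushing.

Call:
servo_tool --fingers '[0.085,0.085,0.085,0.085,0.085,0.085,0.085,0.085,0.085,0.085]' --linear '[[-0.005,0,0],[-0.01,0,0],[-0.015,0,0],[-0.02,0,0],[-0.025,0,0],[-0.03,0,0],[-0.035,0,0],[-0.04,0,0],[-0.045,0,0],[-0.05,0,0]]' --rotation '[[0,0,0],[0,0,0],[0,0,0],[0,0,0],[0,0,0],[0,0,0],[0,0,0],[0,0,0],[0,0,0],[0,0,0]]'

```text
time: 6.35
tool_pos: [530.8, 192.3, 25.3]
tcp_rot: [-180.0, -0.0, 86.2]
ft_force: [-1.5, 5.2, 3.4]
finger_gap: 85.0
grip_force: 2.9
```

Call:
servo_tool --fingers '[0.085,0.085,0.085,0.085,0.085,0.085,0.085,0.085,0.085,0.085]' --linear '[[-0.005,0,0],[-0.01,0,0],[-0.015,0,0],[-0.02,0,0],[-0.025,0,0],[-0.03,0,0],[-0.035,0,0],[-0.04,0,0],[-0.045,0,0],[-0.05,0,0]]' --rotation '[[0,0,0],[0,0,0],[0,0,0],[0,0,0],[0,0,0],[0,0,0],[0,0,0],[0,0,0],[0,0,0],[0,0,0]]'

```text
time: 7.35
tool_pos: [527.5, 142.3, 25.3]
tcp_rot: [-180.0, -0.0, 86.2]
ft_force: [-1.4, 6.1, 4.0]
finger_gap: 85.1
grip_force: 3.0
```

```bash
python3 - <<'E'
from h import *
stat()
s=snap('side','side6'); w=snap('wrist','wrist6')['frame']
cv2.imwrite('pics/s6.png',np.hstack([cv2.resize(s['frame'][185:315,240:400],(400,325),interpolation=cv2.INTER_CUBIC),cv2.resize(w[200:460,140:460],(400,325))])[:,:,::-1])
E
```

```text
t 7.35 dock [-73.1 -43.4  25.3] F [-1.4  6.1  4. ] M [ 0.84  0.42 -0.11] 85.06286156597366 [-180.    -0.    86.2]
```

View pics/s6.png

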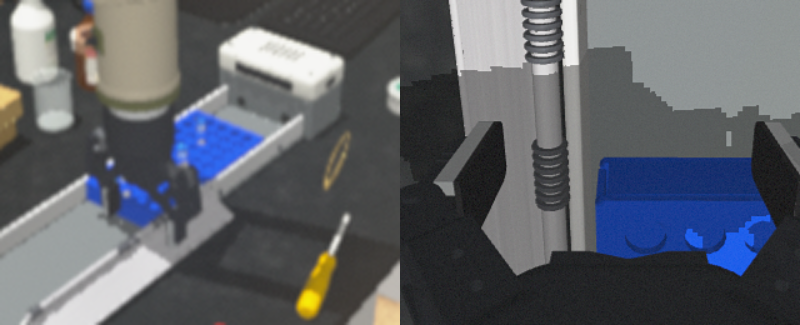

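Call:
servo_tool --fingers '[0.085,0.085,0.085,0.085,0.085,0.085,0.085,0.085,0.085,0.085]' --linear '[[-0.005,0,0],[-0.01,0,0],[-0.015,0,0],[-0.02,0,0],[-0.025,0,0],[-0.03,0,0],[-0.035,0,0],[-0.04,0,0],[-0.045,0,0],[-0.05,0,0]]' --rotation '[[0,0,0],[0,0,0],[0,0,0],[0,0,0],[0,0,0],[0,0,0],[0,0,0],[0,0,0],[0,0,0],[0,0,0]]'

```text
time: 8.45
tool_pos: [524.1, 92.6, 25.3]
tcp_rot: [-180.0, -0.0, 86.2]
ft_force: [-2.2, 5.5, 4.6]
finger_gap: 84.7
grip_force: 3.1
```

Call:
servo_tool --fingers '[0.085,0.085,0.085,0.085,0.085,0.085,0.085,0.085]' --linear '[[-0.004,0,0],[-0.007,0,0],[-0.009,0,0],[-0.011,0,0],[-0.013,0,0],[-0.015,0,0],[-0.0165,0,0],[-0.0175,0,0]]' --rotation '[[0,0,0],[0,0,0],[0,0,0],[0,0,0],[0,0,0],[0,0,0],[0,0,0],[0,0,0]]'

```text
time: 9.25
tool_pos: [523.0, 75.3, 25.3]
tcp_rot: [-180.0, -0.0, 86.2]
ft_force: [-2.1, 5.3, 4.8]
finger_gap: 84.8
grip_force: 3.2
```

```bash
python3 - <<'E'
from h import *
stat()
E
```

```text
t 9.25 dock [ -5.9 -43.4  25.3] F [-2.1  5.3  4.8] M [ 0.86  0.38 -0.09] 84.8116190778203 [-180.    -0.    86.2]
```

Call:
servo_tool --fingers '[0.085,0.085,0.085,0.085]' --linear '[[-0.0005,0,0],[-0.001,0,0],[-0.0015,0,0],[-0.002,0,0]]' --rotation '[[0,0,0],[0,0,0],[0,0,0],[0,0,0]]'

```text
time: 9.65
tool_pos: [522.9, 73.3, 25.3]
tcp_rot: [-180.0, -0.0, 86.2]
ft_force: [-1.9, 4.6, 5.0]
finger_gap: 85.3
grip_force: 3.1
```

Call:
servo_tool --fingers '[0.085,0.085]' --linear '[[-0.0005,0,0],[-0.001,0,0]]' --rotation '[[0,0,0],[0,0,0]]'

```text
time: 9.85
tool_pos: [522.8, 73.0, 25.3]
tcp_rot: [-180.0, -0.1, 86.2]
ft_force: [-0.3, 10.8, 3.3]
finger_gap: 85.0
grip_force: 5.8
```

Call:
servo_tool --fingers '[0.085,0.085,0.085,0.085]' --linear '[[-0.0005,0,0],[-0.0005,0,0],[-0.0005,0,0],[-0.0005,0,0]]' --rotation '[[0,0,0],[0,0,0],[0,0,0],[0,0,0]]'

```text
time: 10.25
tool_pos: [522.8, 73.0, 25.3]
tcp_rot: [-180.0, -0.1, 86.2]
ft_force: [-0.9, 10.5, 3.7]
finger_gap: 84.7
grip_force: 6.1
```

```bash
python3 - <<'E'
from h import *
stat()
s=snap('side','side7'); w=snap('wrist','wrist7')['frame']
cv2.imwrite('pics/s7.png',np.hstack([cv2.resize(s['frame'][185:315,250:410],(400,325),interpolation=cv2.INTER_CUBIC),cv2.resize(w[200:460,140:460],(400,325))])[:,:,::-1])
E
```

```text
t 10.25 dock [ -3.6 -43.4  25.3] F [-0.9 10.5  3.7] M [1.76 0.37 0.21] 84.74967910589949 [-1.80e+02 -1.00e-01  8.62e+01]
```

View pics/s7.png

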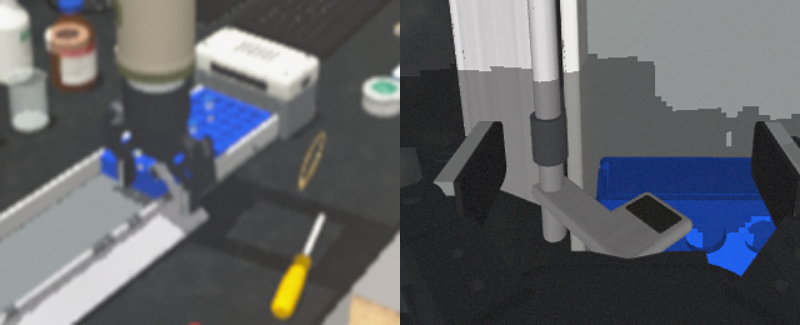

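The rack is on the buffers: the force rose to 10.5 N, the tool stalled and the finger front is at dock x≈7. The leaf hangs open just behind the tail. I'll ease off a few mm first, then lift.

Call:
servo_tool --fingers '[0.085,0.085,0.085,0.085,0.085,0.085,0.085,0.085,0.085,0.085]' --linear '[[0.001,0,0],[0.002,0,0],[0.0035,0,0],[0.005,0,0],[0.005,0,0],[0.005,0,-0.003],[0.005,0,-0.006],[0.005,0,-0.009],[0.005,0,-0.012],[0.005,0,-0.015]]' --rotation '[[0,0,0],[0,0,0],[0,0,0],[0,0,0],[0,0,0],[0,0,0],[0,0,0],[0,0,0],[0,0,0],[0,0,0]]'

```text
time: 11.35
tool_pos: [523.7, 76.7, 40.9]
tcp_rot: [179.9, -0.0, 86.2]
ft_force: [-2.3, 0.7, 2.1]
finger_gap: 85.3
grip_force: 1.1
```

Call:
servo_tool --fingers '[0.085,0.085,0.085,0.085,0.085,0.085,0.085,0.085,0.085,0.085]' --linear '[[0,0,-0.003],[0,0,-0.006],[0,0,-0.01],[0,0,-0.015],[0,0,-0.025],[0,0,-0.045],[0,0,-0.07],[0,0,-0.095],[0,0,-0.11],[0,0,-0.11]]' --rotation '[[0,0,0],[0,0,0],[0,0,0],[0,0,0],[0,0,0],[0,0,0],[0,0,0],[0,0,0],[0,0,0],[0,0,0]]'

```text
time: 12.35
tool_pos: [525.1, 76.7, 153.4]
tcp_rot: [179.7, -0.0, 86.2]
ft_force: [-0.3, 0.1, 0.5]
finger_gap: 85.1
grip_force: 0.0
```

```bash
python3 - <<'E'
from h import *
stat()
s=snap('side','side8'); S=snap('wrist','wrist8'); w=S['frame']
print('pred tail top at home',proj(S,O+7*ex+[0,0,34]))
cv2.imwrite('pics/s8.png',np.hstack([cv2.resize(s['frame'][185:315,250:410],(400,325),interpolation=cv2.INTER_CUBIC),cv2.resize(w[200:460,140:460],(400,325))])[:,:,::-1])
E
```

```text
t 12.35 dock [ -7.4 -41.4 153.4] F [-0.3  0.1  0.5] M [-0.    0.02 -0.06] 85.0776086037583 [179.7  -0.   86.2]
pred tail top at home (np.float64(378.65351223939274), np.float64(259.11320485505377))
```

View pics/s8.png

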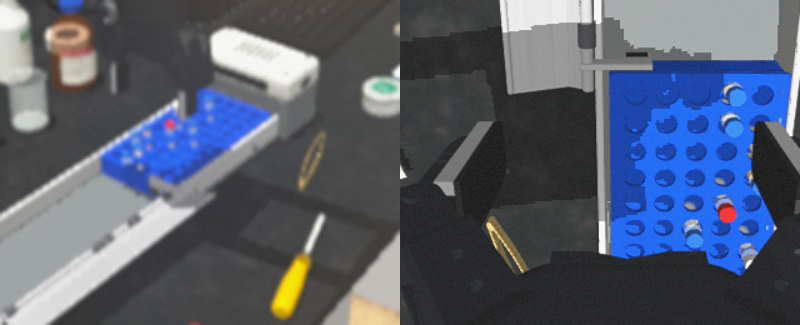

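The gate is shut behind the rack. The tail's top edge is at v≈258.5, against 259 predicted for home, so I'm handing in.

```bash
python3 -c "
from bench import r
print(r.hand_in())"
```

```text
the job is handed in; nothing more can be done
None
```

I pushed the rack home against the buffers with the gate held open, then let the gate shut behind it. The job was handed in at about 12 s, and no verdict was returned.

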